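Clamp the mended trinket box

ROBOT

A 7-joint arm with a two-finger parallel gripper is mounted at the origin on the work surface. World frame = base frame: x ahead of the robot, y to its left, z up, the work surface at z = 0. Lengths are in m, angles in rad, forces in N, time in s.
With the tool pointing down it reaches from about 0.425 to 0.975 m from the base axis. Payload 16.7 kg.
Tool frame: the origin (TCP) lies between the finger pads; the fingertips stand 14 mm ahead of it and the grasp point (between the pads) lies 5 mm behind it; z points along the fingers, y is the direction in which the jaws open and shut (so a half turn about z gives the same grasp; the last joint's range is limited). The gripper opens to 85 mm and grips with 20 to 120 N. Pads are 22 mm wide; open, the fingers measure 114 mm over their backs; the gripper's body (76 mm by 85 mm) begins 54 mm behind the grasp point. The pads swing forward as they close: fully open they stand 13 mm farther back than shut.
Start: joints at [-1.333, 0.426, 0.074, 1.606, -0.034, 1.111, -0.067], TCP at [0.255, 0.625, 0.245] pointing down, gripper open.
Joint ranges: [-2.85, 2.85], [-0.5, 2.14], [-1.23, 1.37], [0.21, 2.46], [-1.02, 4.16], [0.16, 2.05], [-2.73, 2.73]. Speed limits (rad/s): [1.89, 1.89, 2.39, 2.39, 3.01, 3.01, 3.01].

INTERFACE

Orientations are given as a unit quaternion [w, x, y, z].
In Python, from workcell import readout, grab_frame, order gives the robot as it stands.
- The arm moves only by the tool arm_command, never from a script. Its argument "targets" is a list of rows, each a list of 3 entries, a list of its own where there are three numbers: the opening, from 0 (shut) to 1 (fully open), then the shift along the tool's x, y, z in units of 40 mm (1.0 is 40 mm), then the turn about the tool's z in units of 6 degrees (1.0 is 6 degrees). A call has 1 to 10 rows; each row shifts and turns the commanded pose from where the row before left it, along the tool's axes as they then stand; what a row does not reach is not made up. A row lasts 1/10 s, in which the tool goes at most 50 mm and 8.59 degrees, less where a joint would pass 70% of its speed; a pose out of reach is approached as far as the arm can. A call is refused whole if a number of a shift passes 1 or a number of a turn 1, either way. A call with a gripper value outside its range is refused whole. The fingers move at their own pace and stop on an object; "force" is the grip in N (left out, the last holds). Time passes only in rows, so rows that do not move let the fingers close. It gives the time, the measured TCP pose, the force and the opening at its end, in the units of the state.
- readout.sense(): the state, without advancing time (a new reading comes with each control period).
- grab_frame(name): name is "scene" or "side" or "wrist"; returns a dict with "image" (420x560x3 uint8, red, green, blue), "fx", "fy", "cx", "cy" (pixels), "camera_from_world" (4x4, takes a point from world to camera coordinates); the wrist camera has in their place "tool_from_camera" (4x4, takes a point from camera to tool coordinates, whose origin is the TCP and whose axes are the flange's). Camera axes: x right, y up, looking along -z (the intrinsics and any distortion apply to the point x, -y, -z); pixel columns grow to the right and rows downward; lengths in m; the calibration is good to about 2 mm. A picture is of the moment at which its call begins: read the wrist's pose just before it. There is no depth.
- order.finish_job(): hands the job in, once; it reports no verdict.
The state is a dict: "t": time; "q": joint angles; "qd": joint speeds; "joint_efforts": joint torques, N m; "position": TCP position; "tool_rot": TCP orientation; "ft_force": force on the tool from outside, world axes, zero at the start; "torque": the same for the moment, N m; "gripper_width": opening from 0.0 (shut) to 1.0 (fully open).
Only numpy, scipy, OpenCV 4.12 (cv2) and the standard library are available. Lean on these libraries where they do the work, as an engineer would, in place of code of your own. Each camera call takes 0.05 s, during which the arm holds its last target. There are 200 camera calls.

TASK

The little ceramic trinket box on the vanity counter has just been glued and stands between the open jaws of the one-hand bar clamp that lies there on its side. Push the loose soft pad fully home onto the clamp's trigger-side jaw, then pump the trigger against the handle with full strokes, using nothing but the trigger to draw the jaws in, until both pads bear on the box, and finish with the trigger still squeezed so that the box is held snugly but never hard enough to crack it. Do not handle the box or push on the bar, keep the clamp flat and the box standing on the counter, and leave the other things around it alone.

Things in the scene. Friction and masses are not known exactly. Their poses are not given: they have to be found in the camera images.
- clamp: one-hand ratchet bar clamp, black, loose, 0.7 kg, lying on its side, 32 mm high. Origin on the counter under the bar's axis, in the plane of the trigger-side jaw's bare face. +x runs along the bar to the far jaw, -y is the way both jaws point, +y the way handle and trigger point, z up. In mm: trigger-side jaw plate x -14 to 0, y -72 to -16; housing x -66 to -2, y -16 to 20; handle y 20 to 104
- jaw_middle (a point): centre of the trigger-side jaw plate (14 mm thick along the clamp's x), 15 mm above the counter; the clamp's x = -7, y = -47. The soft pad is pressed home by pinching between the back of this plate and the pad's front
- pad: soft rubber slip-on pad of the trigger-side jaw, 8 mm thick, 44 mm long along the jaw, 2 to 31 mm above the counter. When home it covers clamp x 0 to 8, y -70 to -26; until then it stands off towards the far jaw. Its frame is the clamp's, shifted by the slide's value
- pad_slide (a joint): how far the pad stands off the jaw, m: 0 = fully home, starts at 0.007 to 0.0095. A spring catch at about 0.005 must be overcome with some 7 N; it then snaps home and stays. Some 30 to 36 mm are free between the loose pad and the box
- handle_middle (a point): middle of the fixed handle where it is squeezed (clamp x = -56, y = 40), 15 mm above the counter; the handle is 14 mm thick along the clamp's x, its outer face at x = -63, and 30 mm high
- trigger_middle (a point): middle of the trigger where it is squeezed, 15 mm above the counter; the trigger is a bar 10 mm thick, 4 to 28 mm high, beside the handle. Over the outer faces handle and trigger measure 58 mm here when the trigger is out (trigger's outer face at clamp x = -5) and 34 mm when it is fully in (x = -29)
- trigger: the trigger; origin at its pivot, across the bar from the grip (clamp x = -22, y = -27); 67 mm from there to trigger_middle
- trigger_swing (a joint): trigger angle, rad: 0 = out (a light spring, about 2 N at trigger_middle out and 4 N in, returns it in about 0.4 s), 0.36 = fully in at its stop
- bar_slide (a joint): bar drawn through the housing, m; grows as the jaws close, starts at 0.002 to 0.012. A full stroke and full release of the trigger draws it about 10 mm (two 5 mm teeth; only 5 mm if let out only part of the way); the ratchet holds it, with up to 5 mm of play. Once both pads bear on the box the trigger stops short of its end; each newton at trigger_middle beyond the spring's 4 N puts about 1.9 N on the box
- bar: toothed steel bar (14 mm wide, centred on clamp y = 0, 13 to 19 mm up, 302 mm long) with the black far jaw at its end; the far jaw's rubber pad spans y -68 to -26, gives 1 mm per 6 N, and its face is at clamp x = 127 mm minus the bar's slide. Frame: the clamp's, shifted along -x by the slide
- trinket_box: round white ceramic box, open on top (lid off), 60 mm across, 42 mm high, 0.11 to 0.22 kg, standing between the jaws at about clamp x = 83, y = -48 mm; origin at the centre of its underside. Freshly glued: a snug hold is more than 6 N from each pad, it cracks above 60 N. It slides along on the counter when a pad meets it
- box_lid: bystander: the box's round ceramic lid, 64 mm across, 22 mm high; origin under its centre
- canister: bystander: frosted glass canister with a wooden lid, 88 mm across, 127 mm high; origin under its centre
- tongue_scraper: bystander: flat steel wire tongue scraper, 145 x 39 mm, 5 mm thick; origin under its middle
- hair_clip: bystander: plastic hair claw clip, 72 x 35 mm, 40 mm high; origin under its centre
There are look-alikes about, which are no part of the job. What is shaped like the trinket_box but turquoise or yellow is not meant.

How it is judged:
By the outcome, as a careful person would: the job done as asked, in the order asked, and still so for the second after the job is handed in, while the arm keeps its last pose, push and grip.
It also fails if it takes over 72 s, if anything falls off the work surface, if the arm or the gripper's body presses on something with over 40 N, if the wrist force passes 120 N, or if a joint passes its speed limit or range.

## Working session

There is one attempt and no reset: what is moved stays moved. The work goes in short steps, Python scripts to look and compute and a tool call to move; the robot and the scene stay as the last step left them, time stands still between calls to the robot, and variables do not carry over. Pictures are saved under pics/ and viewed, about 8 in all and at most 12, crops included, and the job is handed in when it is done.

Besides the shell and the picture viewer there is one more tool, called after ">>>" as name(argument=value, ...) on one line, values as JSON. arm_command: Moves the arm, as the interface text tells. Its arguments: {"type":"object","properties":{"targets":{"type":"array","items":{"type":"array"}},"force":{"type":"number"}},"required":["targets"]}

```bash
mkdir -p pics; ls; cat > h.py <<'E'
import numpy as np, cv2, json
from workcell import readout, grab_frame, order
def save(n,f):
    im=grab_frame(n); cv2.imwrite(f,im["image"][:,:,::-1]); 
    d={k:np.array(v).tolist() for k,v in im.items() if k!="image"}; json.dump(d,open(f[:-4]+".json","w")); return im
def ray(d,u,v,z):
    T=np.linalg.inv(np.array(d["camera_from_world"])); 
    r=T[:3,:3]@np.array([(u-d["cx"])/d["fx"],-(v-d["cy"])/d["fy"],-1]); o=T[:3,3]
    return o+r*(z-o[2])/r[2]
E
python3 - <<'E'
from h import *
import h
a=save("scene","pics/scene.png");save("side","pics/side.png")
print([ (k,v) for k,v in a.items() if k!="image"])
s=readout.sense();print(s)
E
```

```text
pics
[('fx', 444.1204425337757), ('fy', 444.1204425337757), ('cx', 277.96789224924225), ('cy', 198.43004071419807), ('camera_from_world', array([[-0.78615755,  0.61799673,  0.00602842,  0.44835276],
       [-0.3939816 , -0.50865414,  0.76553867,  0.20782094],
       [ 0.47616678,  0.59945893,  0.64336164, -1.3847488 ],
       [ 0.        ,  0.        ,  0.        ,  1.        ]]))]
{'t': 0.1, 'q': array([-1.33247941,  0.42670109,  0.07384391,  1.60655091, -0.03409262,
        1.11081517, -0.06712412]), 'qd': array([ 0.00112364, -0.0006416 , -0.00090193, -0.00116642, -0.00020011,
        0.00022518,  0.00046898]), 'joint_efforts': array([ 9.64695326e-03, -9.51534104e+01,  3.77263337e+00, -4.64394236e+01,
        1.98227679e-02,  6.59370315e-03,  3.43387535e-05]), 'position': array([0.255147  , 0.62452757, 0.24465576]), 'tool_rot': array([-7.22526842e-05,  1.92717324e-01,  9.81254128e-01, -6.03432638e-04]), 'ft_force': array([-0.2786042 , -0.0885679 ,  0.83733098]), 'torque': array([-0.00411657, -0.03110551,  0.0494227 ]), 'gripper_width': 1.0014634044626551}
```

View pics/scene.png

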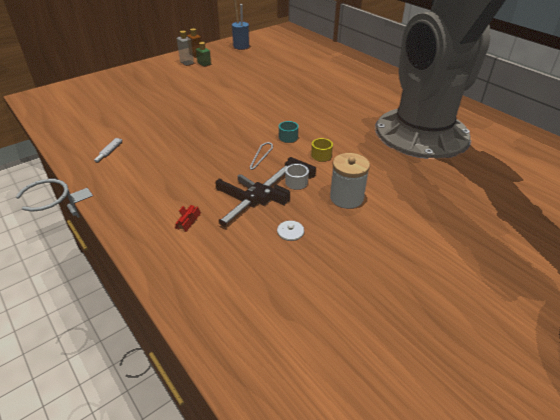

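View pics/side.png

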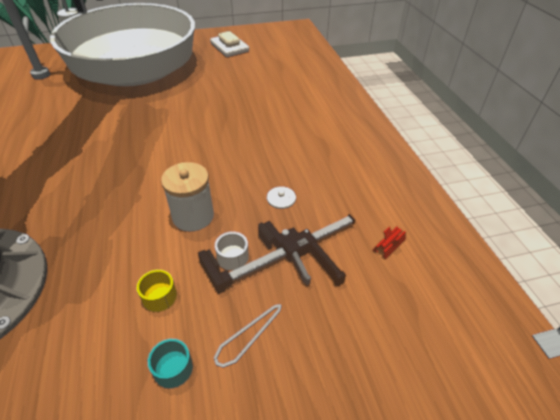

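The scene view shows the clamp with its bar from (222,221) to (290,165), the white box at (296,176) and its lid at (290,230). In the side view the bar runs (350,219) to (228,277), with the handle end at (340,278) and the trigger end at (307,281).

```bash
python3 - <<'E'
from h import *
S=json.load(open("pics/scene.json"));D=json.load(open("pics/side.json"))
for n,d,u,v,z in [("barend",S,222,221,.019),("barend",D,351,219,.019),("barjaw",S,286,169,.019),("barjaw",D,228,277,.019),("box rim",S,296,171,.042),("box rim",D,232,243,.042),("handle end",D,341,278,.03),("handle end",S,218,184,.03),("trig end",D,307,281,.028),("jaw end",D,265,228,.032),("jaw end",S,288,197,.03),("canister top",D,186,178,.12),("canister",S,351,164,.12),("lid",D,281,197,.015),("clip",D,390,240,.02),("scraper",D,248,335,.003)]:
    print(n,ray(d,u,v,z).round(3))
E
```

```text
barend [ 0.722 -0.019  0.019]
barend [ 0.721 -0.021  0.019]
barjaw [ 0.475 -0.087  0.019]
barjaw [ 0.459 -0.098  0.019]
box rim [ 0.48  -0.04   0.042]
box rim [ 0.477 -0.042  0.042]
handle end [ 0.648 -0.156  0.03 ]
handle end [ 0.662 -0.131  0.03 ]
trig end [ 0.589 -0.146  0.028]
jaw end [ 0.545 -0.013  0.032]
jaw end [0.553 0.018 0.03 ]
canister top [0.416 0.066 0.12 ]
canister [0.429 0.097 0.12 ]
lid [0.601 0.079 0.015]
clip [ 0.773 -0.091  0.02 ]
scraper [ 0.472 -0.206  0.003]
```

>>> arm_command(targets=[[1, [-0.76, -0.7, 0], 0], [1, [-0.76, -0.7, 0], 0], [1, [-0.76, -0.7, 0], 0], [1, [-0.76, -0.7, 0], 0], [1, [-0.76, -0.7, 0], 0], [1, [-0.76, -0.7, 0], 0], [1, [-0.76, -0.7, 0], 0], [1, [-0.76, -0.7, 0], 0], [1, [-0.76, -0.7, 0], 0], [1, [-0.76, -0.7, 0], 0]])

```text
t: 1.1
position: [0.4311, 0.2489, 0.2452]
tool_rot: [-0.0, 0.193, 0.981, -0.0]
ft_force: [0.5, -0.7, 0.2]
gripper_width: 1.0
```

>>> arm_command(targets=[[1, [-0.76, -0.7, 0], 0], [1, [-0.76, -0.7, 0], 0], [1, [-0.76, -0.7, 0], 0], [1, [-0.76, -0.7, 0], 0], [1, [-0.76, -0.7, 0], 0], [1, [-0.76, -0.7, 0], 0], [1, [-0.76, -0.7, 0], 0], [1, [-0.76, -0.7, 0], 0]])

```text
t: 1.9
position: [0.5715, -0.0502, 0.2452]
tool_rot: [-0.0, 0.193, 0.981, -0.0]
ft_force: [0.7, 0.5, 0.2]
gripper_width: 1.0
```

>>> arm_command(targets=[[1, [0, 0, -0.15], 0.87], [1, [0, 0, -0.15], 0.87], [1, [0, 0, -0.15], 0.87], [1, [0, 0, -0.15], 0.87], [1, [0, 0, -0.15], 0.87], [1, [0, 0, -0.15], 0.87], [1, [0, 0, -0.15], 0.87], [1, [0, 0, -0.15], 0.87], [1, [0, 0, -0.15], 0.87], [1, [0, 0, -0.15], 0.87]])

```text
t: 2.9
position: [0.571, -0.0487, 0.3053]
tool_rot: [-0.0, 0.606, 0.795, -0.0]
ft_force: [-0.4, -0.1, -0.1]
gripper_width: 1.002
```

```bash
cat >> h.py <<'E'
from scipy.spatial.transform import Rotation as R
def wsave(f):
    s=readout.sense(); im=grab_frame("wrist"); q=s["tool_rot"]
    T=np.eye(4);T[:3,:3]=R.from_quat([q[1],q[2],q[3],q[0]]).as_matrix();T[:3,3]=s["position"]
    cv2.imwrite(f,im["image"][:,:,::-1])
    W=T@np.array(im["tool_from_camera"])
    d={"fx":im["fx"],"fy":im["fy"],"cx":im["cx"],"cy":im["cy"],"camera_from_world":np.linalg.inv(W).tolist()}
    json.dump(d,open(f[:-4]+".json","w")); return s,im
E
python3 - <<'E'
from h import *
s,im=wsave("pics/w1.png")
print(s["t"],s["position"],s["tool_rot"],s["q"],[(k,v) for k,v in im.items() if k!="image"])
E
```

```text
2.9 [ 0.57099134 -0.04866149  0.30531588] [-1.97495587e-04  6.06239593e-01  7.95282010e-01 -2.05557841e-04] [-0.57221876  0.23838702  0.65612441  1.79593974 -0.1576028   1.1605728
  0.40161628] [('fx', 304.79230404641027), ('fy', 304.79230404641027), ('cx', 279.90730610401926), ('cy', 208.24828658908862), ('tool_from_camera', array([[ 5.69653983e-04,  9.47096119e-01,  3.20949556e-01,
         8.18804644e-02],
       [ 9.99999042e-01, -1.34697103e-04, -1.37741999e-03,
        -6.91571210e-05],
       [-1.26131815e-03,  3.20950034e-01, -9.47095288e-01,
        -1.28752506e-01],
       [ 0.00000000e+00,  0.00000000e+00,  0.00000000e+00,
         1.00000000e+00]]))]
```

View pics/w1.png

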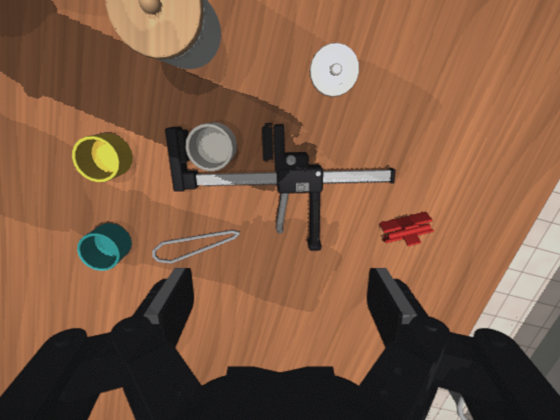

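The wrist view shows the bar from (195,180) to (392,175), the loose pad at about (267,142), its jaw plate at (279,142), the trigger end at (280,229), the handle end at (315,246) and the white box at (211,147).

```bash
python3 - <<'E'
from h import *
im=cv2.imread("pics/w1.png");d=json.load(open("pics/w1.json"))
hsv=cv2.cvtColor(im,cv2.COLOR_BGR2HSV)
P=[]
bar=((hsv[...,1]<60)&(hsv[...,2]>95))
for c in list(range(206,268,6))+list(range(330,386,6)):
    r=np.where(bar[168:192,c])[0]+168
    if len(r)>3: P.append(ray(d,c,(r.min()+r.max())/2,.019)[:2]); print(c,r.min(),r.max(),end="; ")
P=np.array(P);c=P.mean(0);u=np.linalg.svd(P-c)[2][0]; u*=-np.sign(u[0]);print("\nbar",c,u,"res",((P-c)@[-u[1],u[0]]).round(4))
for r in range(128,158,6): print(r,[int(x) for x in im[r,255:300].max(1)])
for r in (200,205,210,215,220,225): print(r,[int(x) for x in im[r,268:330].max(1)])
crop=cv2.resize(im[110:260,160:400],None,fx=3.3,fy=3.3,interpolation=cv2.INTER_CUBIC);cv2.imwrite("pics/c1.png",crop)
E
```

```text
206 168 184; 212 168 185; 218 168 185; 224 175 184; 230 175 184; 236 174 184; 242 174 183; 248 174 183; 254 174 183; 260 174 183; 266 174 183; 330 171 182; 336 171 182; 342 171 182; 348 171 182; 354 171 182; 360 171 181; 366 170 181; 372 170 181; 378 170 181; 384 170 181; 
bar [ 0.59310072 -0.0561799 ] [-0.95996953 -0.28010444] res [-0.0035 -0.0027 -0.0025  0.0019  0.002   0.0014  0.0008  0.001   0.0011
  0.0012  0.0013 -0.0001 -0.      0.0001  0.0002  0.0004 -0.0002 -0.0008
 -0.0007 -0.0005 -0.0004]
128 [96, 94, 97, 97, 100, 101, 77, 41, 28, 25, 27, 28, 27, 29, 30, 28, 31, 56, 53, 34, 32, 31, 30, 32, 32, 34, 33, 29, 33, 74, 91, 87, 89, 96, 97, 97, 102, 106, 106, 106, 110, 109, 105, 104, 104]
134 [94, 97, 98, 100, 100, 98, 78, 45, 29, 23, 27, 28, 26, 29, 29, 26, 30, 48, 45, 34, 31, 29, 30, 31, 31, 32, 27, 31, 30, 56, 80, 87, 86, 85, 96, 103, 118, 125, 114, 101, 99, 100, 93, 93, 129]
140 [98, 99, 99, 99, 97, 93, 75, 48, 29, 25, 27, 28, 29, 28, 25, 29, 29, 49, 52, 40, 28, 30, 32, 31, 31, 27, 30, 29, 24, 50, 77, 88, 91, 94, 93, 92, 92, 99, 139, 160, 158, 155, 152, 154, 156]
146 [98, 98,
[... 1460 characters left out ...]
, 123, 62, 23, 25, 28, 35, 42, 42, 43, 40, 34, 48, 125, 154, 164, 169, 170, 176, 181, 181, 180, 182]
220 [159, 162, 168, 168, 169, 169, 140, 106, 77, 79, 104, 118, 123, 119, 108, 93, 115, 134, 143, 147, 143, 139, 140, 151, 158, 157, 158, 156, 153, 154, 155, 155, 153, 152, 150, 151, 158, 162, 164, 158, 122, 65, 22, 25, 28, 37, 42, 41, 41, 39, 34, 53, 115, 139, 144, 147, 150, 156, 168, 178, 185, 188]
225 [152, 153, 153, 150, 150, 150, 148, 118, 81, 87, 101, 106, 105, 98, 86, 116, 135, 137, 141, 139, 137, 146, 155, 157, 158, 157, 153, 153, 155, 155, 154, 152, 149, 147, 144, 143, 140, 142, 150, 126, 83, 47, 22, 28, 27, 32, 36, 36, 35, 38, 32, 52, 114, 142, 150, 156, 157, 159, 161, 163, 163, 160]
```

View pics/c1.png

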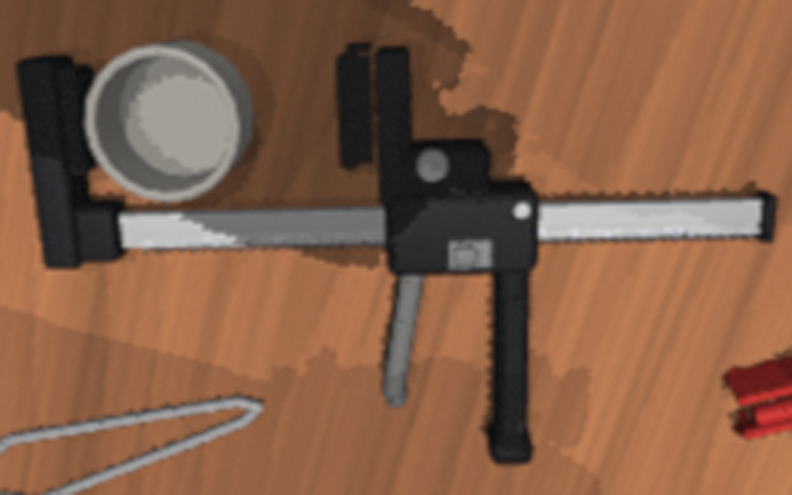

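The crop shows the pad standing off left of the jaw plate, with a thin brown gap between them. The pivot boss starts well below the pad's middle and the box is close to the far jaw's pad. The trigger is the grey bar and the handle the black one.

```bash
cat > pose.py <<'E'
from h import *
im=cv2.imread("pics/w1.png");d=json.load(open("pics/w1.json"))
def rng(c):
    g=im[160:195,c].astype(int); s=g.max(1)-g.min(1); r=np.where((s<25)&(g.max(1)>80))[0]+160
    return r[(r>168)&(r<187)]
P=[]
for c in list(range(236,268,3))+list(range(330,386,3)):
    r=rng(c); P.append(ray(d,c,(r.min()+r.max())/2,.018)[:2])
P=np.array(P);c=P.mean(0);u=np.linalg.svd(P-c)[2][0]; u*=-np.sign(u[0]);v=np.array([-u[1],u[0]])
print("u",u,"res mm",((P-c)@v*1000).round(1))
for r in (128,134,140,146,152):
    row=im[r].max(1).astype(int)
    e=[i for i in range(255,290) if (row[i]<(46 if i>270 and i<276 else 60))]
    gap=270+int(np.argmax(row[270:277]))
    f=[(ray(d,x,r,.031)[:2]-c)@u*1000 for x in (e[0]-.5,gap,e[-1]+.5)]
    print(r,e[0],gap,e[-1],np.round(f,1), round((ray(d,gap,r,.031)[:2]-c)@v*1000,1))
E
python3 pose.py
```

```text
u [-0.95853676 -0.28496891] res mm [ 0.1 -0.5 -0.4 -0.3  0.5 -0.2 -0.1  0.   0.1  0.2  0.3 -0.   0.   0.1
  0.2  0.3  0.4  0.5  0.6  0.6  0.  -0.6 -0.5 -0.4 -0.4 -0.3 -0.2 -0.1
 -0.   0.1]
128 262 272 283 [75.4 61.9 47.2] -68.0
134 262 272 284 [75.7 62.2 46. ] -60.5
140 262 273 284 [76.  61.1 46.2] -52.9
146 263 273 284 [75.  61.3 46.3] -45.2
152 263 273 289 [75.3 61.5 39.8] -37.4
```

```bash
cat >> pose.py <<'E'
o=c+.0603*u
def cl(U,V,z): p=ray(d,U,V,z)[:2]-o; return (p@u*1000).round(1),(p@v*1000).round(1)
print("o",o,"box",cl(211,147,.042),"handle L/R",cl(311.5,215,.03),cl(319.5,215,.03),"trig",cl(277.5,215,.028),cl(284.5,215,.028),cl(278,228,.028))
def w(x,y): return o+(x*u+y*v)/1000
s=readout.sense();q=s["tool_rot"];M=R.from_quat([q[1],q[2],q[3],q[0]]).as_matrix()
ang=np.degrees(np.arctan2(*(M[:2,:2].T@(-u))[::1]))
print("tool y",M[:2,1],"clamp in tool",M[:2,:2].T@u, "need turn deg",np.degrees(np.arctan2((M[:2,0]@-u)*-1,M[:2,1]@-u)))
# tool axes after alignment: y=-u, x: 
for n,x,y in (("pinch",1.5,-48),("sq",-34,40)):
    print(n,w(x,y),"shift in tool units",(M[:2,:2].T@(w(x,y)-s["position"][:2])/.04).round(3))
E
python3 pose.py | tail -4
```

```text
o [ 0.56817696 -0.06399742] box (np.float64(79.6), np.float64(-46.9)) handle L/R (np.float64(-50.6), np.float64(52.1)) (np.float64(-61.9), np.float64(52.3)) trig (np.float64(-2.7), np.float64(51.8)) (np.float64(-12.6), np.float64(52.0)) (np.float64(-2.9), np.float64(71.7))
tool y [0.96583934 0.25914122] clamp in tool [-0.02683782 -0.9996397 ] need turn deg -1.537878588970821
pinch [ 0.55306065 -0.01841511] shift in tool units [ 0.85  -0.246]
sq [ 0.61216597 -0.09264995] shift in tool units [-1.326  0.701]
```

>>> arm_command(targets=[[0.52, [0, 0, 0], -0.257], [0.52, [0.48, -0.112, 0.5], 0], [0.52, [0.477, -0.111, 0.5], 0], [0.52, [0, 0, 0.8], 0], [0.52, [0, 0, 0.8], 0], [0.52, [0, 0, 0.8], 0], [0.52, [0, 0, 0.8], 0], [0.52, [0, 0, 0.8], 0], [0.52, [0, 0, 0.8], 0], [0.52, [0, 0, 0.4], 0]])

```text
t: 3.95
position: [0.5497, -0.0147, 0.0543]
tool_rot: [-0.001, 0.592, 0.806, -0.001]
ft_force: [0.1, 0.9, 0.4]
gripper_width: 0.521
```

```bash
cat > st.py <<'E'
from h import *
o=np.array([0.56817696,-0.06399742]);u=np.array([-0.95853676,-0.28496891]);v=np.array([-u[1],u[0]])
def st():
    s=readout.sense();p=s["position"][:2]-o
    print(round(s["t"],2),"TCP in clamp mm",(p@u*1000).round(1),(p@v*1000).round(1),"z",s["position"][2].round(4),"F(clamp)",(s["ft_force"][:2]@u).round(1),(s["ft_force"][:2]@v).round(1),s["ft_force"][2].round(1),"w mm",round(s["gripper_width"]*85,1))
E
python3 - <<'E'
from st import *
st(); wsave("pics/w2.png")
E
```

```text
3.95 TCP in clamp mm 3.6 -52.5 z 0.0543 F(clamp) -0.4 -0.9 0.4 w mm 44.3
```

View pics/w2.png

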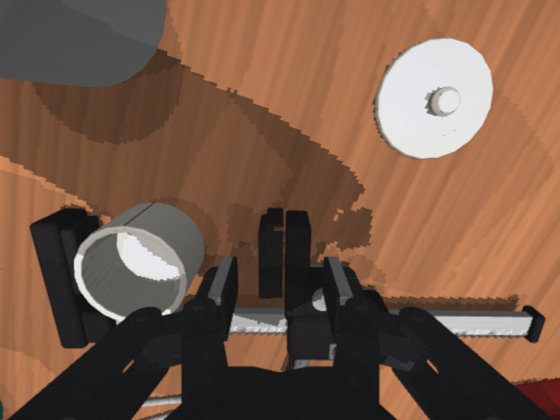

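The wrist view shows the pad and plate at columns 259–310 (middle 284), between fingertips at 237 and 327 (middle 282), with the box rim at column 190 clear of the finger. I'll narrow the opening a little, recentre and go down.

>>> arm_command(targets=[[0.46, [0, 0.04, 0], 0], [0.46, [0, 0, 0], 0], [0.46, [0, 0, 0.2], 0], [0.46, [0, 0, 0.2], 0], [0.46, [0, 0, 0.2], 0], [0.46, [0, 0, 0.2], 0], [0.46, [0, 0, 0], 0]])

```text
t: 4.7
position: [0.5522, -0.0143, 0.0241]
tool_rot: [-0.001, 0.594, 0.804, -0.001]
ft_force: [0.1, -0.7, 0.0]
gripper_width: 0.459
```

```bash
python3 - <<'E'
from st import *
st()
E
```

```text
4.7 TCP in clamp mm 1.1 -52.2 z 0.0241 F(clamp) 0.1 0.7 0.0 w mm 39.0
```

>>> arm_command(targets=[[0.46, [0, 0, 0.12], 0], [0.36, [0, 0, 0], 0], [0.36, [0, 0, 0], 0], [0.33, [0, 0.03, 0], 0], [0.3, [0, 0.03, 0], 0], [0.27, [0, 0.03, 0], 0], [0.22, [0, 0, 0], 0], [0.22, [0, 0, 0], 0], [0.22, [0, 0, 0], 0]], force=25)

```text
t: 5.6
position: [0.557, -0.013, 0.0209]
tool_rot: [0.0, 0.594, 0.804, 0.0]
ft_force: [0.3, -0.1, 3.9]
gripper_width: 0.242
```

```bash
python3 - <<'E'
from st import *
st()
E
```

```text
5.6 TCP in clamp mm -3.8 -52.0 z 0.0209 F(clamp) -0.3 0.1 3.9 w mm 20.6
```

>>> arm_command(targets=[[0.22, [0, 0, 0], 0], [0.44, [0, 0, 0], 0], [0.44, [0, 0, 0], 0], [0.44, [0, 0, -0.5], 0], [0.44, [0, 0, -0.8], 0], [0.44, [0, 0, -1], 0], [0.7, [-0.7, 0.2, -1], 0], [0.9, [-0.8, 0.28, -0.7], 0], [0.9, [-0.8, 0.275, 0], 0], [0.9, [0, 0, 0], 0]], force=20)

```text
t: 6.6
position: [0.6142, -0.0961, 0.1817]
tool_rot: [0.002, 0.595, 0.804, 0.0]
ft_force: [-0.4, -0.4, -0.7]
gripper_width: 0.901
```

```bash
python3 - <<'E'
from st import *
st(); wsave("pics/w3.png")
E
```

```text
6.6 TCP in clamp mm -35.0 43.9 z 0.1817 F(clamp) 0.5 0.3 -0.7 w mm 76.5
```

View pics/w3.png

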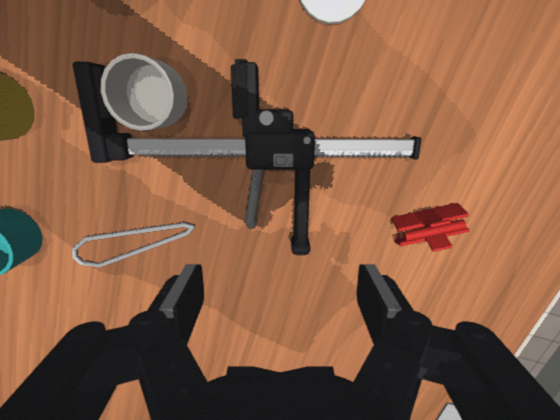

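The pad now sits against the jaw plate at (245,90) with no gap. The handle is at about (301,210) and the trigger end at (252,222).

```bash
python3 - <<'E'
from st import *
im=cv2.imread("pics/w3.png").astype(int);d=json.load(open("pics/w3.json"))
def cl(U,V,z): p=ray(d,U,V,z)[:2]-o; return (p@u*1000).round(1),(p@v*1000).round(1)
for r in (195,205,215):
    row=im[r].max(1); e=[i for i in range(285,320) if row[i]<55]; 
    t=[i for i in range(240,272) if im[r,i].max()-im[r,i].min()<20]
    print(r,e[0],e[-1],cl(e[0]-.5,r,.03),cl(e[-1]+.5,r,.03),"trig",t and (t[0],t[-1],cl(t[0]-.5,r,.028),cl(t[-1]+.5,r,.028)))
for c in (150,180,210,340,370,400):
    g=im[130:165,c]; R_=np.where((g.max(1)-g.min(1)<25)&(g.max(1)>70))[0]+130
    print(c,R_.min(),R_.max(),cl(c,R_.min()-.5,.019)[1],cl(c,R_.max()+.5,.019)[1])
row=im[90].max(1);print([int(x) for x in row[225:270]], cl(232,90,.031),cl(257,90,.031))
print("box",cl(145,91,.042))
E
```

```text
195 295 308 (np.float64(-49.6), np.float64(44.0)) (np.float64(-63.0), np.float64(43.9)) trig (249, 258, (np.float64(-5.4), np.float64(44.9)), (np.float64(-15.0), np.float64(44.8)))
205 295 308 (np.float64(-49.8), np.float64(54.1)) (np.float64(-63.4), np.float64(54.0)) trig (247, 257, (np.float64(-3.2), np.float64(55.0)), (np.float64(-13.9), np.float64(55.0)))
215 294 307 (np.float64(-49.1), np.float64(64.4)) (np.float64(-62.8), np.float64(64.3)) trig (246, 255, (np.float64(-1.9), np.float64(65.4)), (np.float64(-11.7), np.float64(65.4)))
150 139 156 -7.0 9.9
180 139 155 -7.1 8.7
210 139 155 -7.3 8.6
340 139 156 -8.2 8.7
370 139 156 -8.3 8.5
400 139 157 -8.5 9.3
[98, 98, 96, 99, 101, 104, 75, 34, 29, 30, 28, 31, 30, 28, 28, 31, 30, 30, 29, 31, 30, 30, 32, 52, 60, 62, 62, 63, 60, 56, 48, 31, 26, 74, 136, 157, 164, 172, 177, 180, 178, 176, 175, 176, 179] (np.float64(6.0), np.float64(-49.4)) (np.float64(-15.4), np.float64(-49.5))
box (np.float64(75.8), np.float64(-47.7))
```

>>> arm_command(targets=[[0.9, [0.1, -0.02, 0.7], 0], [0.9, [0, 0, 0.8], 0], [0.9, [0, 0, 0.8], 0], [0.9, [0, 0, 0.8], 0], [0.9, [0, 0, 0.5], 0], [0.9, [0, 0, 0.3], 0], [0.9, [0, 0, 0], 0], [0.9, [0, 0, 0], 0]])

```text
t: 7.45
position: [0.6106, -0.0886, 0.0251]
tool_rot: [0.0, 0.594, 0.804, 0.0]
ft_force: [-1.1, -0.3, 0.6]
gripper_width: 0.897
```

```bash
python3 - <<'E'
from st import *
st()
E
```

```text
7.45 TCP in clamp mm -33.6 35.7 z 0.0251 F(clamp) 1.1 -0.0 0.6 w mm 76.3
```

>>> arm_command(targets=[[0.9, [-0.1, 0.01, 0.08], 0], [0.7, [0, 0, 0], 0], [0.7, [0, 0, 0], 0], [0.65, [0, 0.05, 0], 0], [0.6, [0, 0.05, 0], 0], [0.55, [0, 0.05, 0], 0], [0.5, [0, 0.05, 0], 0], [0.45, [0, 0.05, 0], 0], [0.4, [0, 0.05, 0], 0], [0.36, [0, 0, 0], 0]], force=20)

```text
t: 8.45
position: [0.624, -0.0888, 0.0222]
tool_rot: [0.0, 0.594, 0.805, 0.0]
ft_force: [-2.8, -0.1, 15.1]
gripper_width: 0.401
```

>>> arm_command(targets=[[0.36, [0, 0, 0], 0], [0.36, [0, 0, 0], 0]])

```text
t: 8.65
position: [0.624, -0.0888, 0.0221]
tool_rot: [0.0, 0.594, 0.805, 0.0]
ft_force: [-1.9, 0.1, 13.2]
gripper_width: 0.405
```

```bash
python3 - <<'E'
from st import *
st(); wsave("pics/w4.png")
im=cv2.imread("pics/w4.png")
E
```

```text
8.65 TCP in clamp mm -46.4 39.7 z 0.0221 F(clamp) 1.8 -0.6 13.2 w mm 34.4
```

View pics/w4.png

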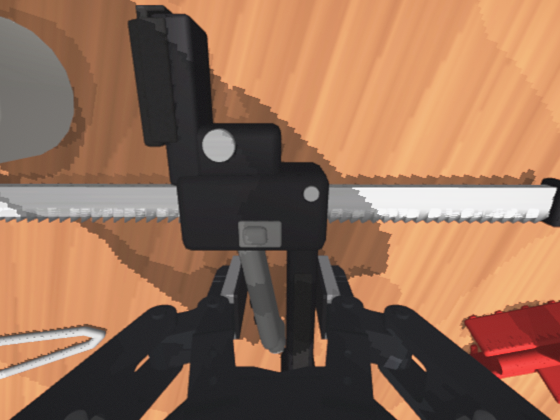

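The trigger is fully in: the fingers pinch handle and trigger at 34.4 mm, and the clamp hasn't moved. I'll release it fully and keep pumping.

>>> arm_command(targets=[[0.46, [0, -0.05, 0.01], 0], [0.52, [0, -0.05, 0.01], 0], [0.58, [0, -0.05, 0.01], 0], [0.64, [0, -0.05, 0.01], 0], [0.7, [0, -0.05, 0.01], 0], [0.75, [0, -0.05, 0.01], 0], [0.75, [0, 0, 0], 0], [0.75, [0, 0, 0], 0], [0.75, [0, 0, 0], 0], [0.75, [0, 0, 0], 0]])

```text
t: 9.7
position: [0.612, -0.0923, 0.0189]
tool_rot: [0.0, 0.594, 0.804, 0.0]
ft_force: [0.5, 0.1, 0.5]
gripper_width: 0.752
```

>>> arm_command(targets=[[0.68, [0, 0, 0], 0], [0.65, [0, 0.05, -0.01], 0], [0.6, [0, 0.05, -0.015], 0], [0.55, [0, 0.05, -0.015], 0], [0.5, [0, 0.05, -0.015], 0], [0.45, [0, 0.05, -0.015], 0], [0.4, [0, 0.05, -0.015], 0], [0.36, [0, 0, 0], 0], [0.36, [0, 0, 0], 0], [0.36, [0, 0, 0], 0]])

```text
t: 10.7
position: [0.6234, -0.0887, 0.0223]
tool_rot: [-0.0, 0.594, 0.805, 0.0]
ft_force: [-1.3, 1.5, 4.9]
gripper_width: 0.399
```

```bash
python3 - <<'E'
from st import *
st(); wsave("pics/w5.png")
def cl(d,U,V,z): p=ray(d,U,V,z)[:2]-o; return (p@u*1000).round(1),(p@v*1000).round(1)
for f in ("w3","w4","w5"):
    im=cv2.imread(f"pics/{f}.png").astype(int); d=json.load(open(f"pics/{f}.json"))
    b=(im.max(2)-im.min(2)<25)&(im.max(2)>70)
    r=147 if f=="w3" else 205
    k=np.where(b[r-2:r+3,340:].all(0))[0]+340; print(f,k.max(),cl(d,k.max()+1,r,.019))
E
```

```text
10.7 TCP in clamp mm -45.9 39.4 z 0.0223 F(clamp) 0.8 -1.8 4.9 w mm 33.9
w3 413 (np.float64(-162.3), np.float64(-0.7))
w4 551 (np.float64(-170.3), np.float64(-0.3))
w5 559 (np.float64(-173.4), np.float64(-0.6))
```

>>> arm_command(targets=[[0.46, [0, -0.05, 0.01], 0], [0.52, [0, -0.05, 0.015], 0], [0.58, [0, -0.05, 0.015], 0], [0.64, [0, -0.05, 0.015], 0], [0.7, [0, -0.05, 0.015], 0], [0.75, [0, -0.05, 0.015], 0], [0.75, [0, 0, 0], 0], [0.75, [0, 0, 0], 0], [0.75, [0, 0, 0], 0], [0.75, [0, 0, 0], 0]])

```text
t: 11.75
position: [0.612, -0.0923, 0.0189]
tool_rot: [0.0, 0.594, 0.804, -0.0]
ft_force: [0.5, 0.0, -0.5]
gripper_width: 0.746
```

>>> arm_command(targets=[[0.68, [0, 0, 0], 0], [0.65, [0, 0.05, -0.01], 0], [0.6, [0, 0.05, -0.015], 0], [0.55, [0, 0.05, -0.015], 0], [0.5, [0, 0.05, -0.015], 0], [0.45, [0, 0.05, -0.015], 0], [0.4, [0, 0.05, -0.015], 0], [0.36, [0, 0, 0], 0], [0.36, [0, 0, 0], 0], [0.36, [0, 0, 0], 0]])

```text
t: 12.75
position: [0.6235, -0.0887, 0.0223]
tool_rot: [0.0, 0.594, 0.805, 0.0]
ft_force: [0.7, 0.5, 3.2]
gripper_width: 0.404
```

>>> arm_command(targets=[[0.46, [0, -0.05, 0.01], 0], [0.52, [0, -0.05, 0.015], 0], [0.58, [0, -0.05, 0.015], 0], [0.64, [0, -0.05, 0.015], 0], [0.7, [0, -0.05, 0.015], 0], [0.75, [0, -0.05, 0.015], 0], [0.75, [0, 0, 0], 0], [0.75, [0, 0, 0], 0], [0.75, [0, 0, 0], 0], [0.75, [0, 0, 0], 0]])

```text
t: 13.75
position: [0.612, -0.0923, 0.019]
tool_rot: [0.0, 0.594, 0.805, 0.0]
ft_force: [0.3, 1.2, -0.5]
gripper_width: 0.748
```

```bash
python3 - <<'E'
from st import *
st(); save("side","pics/s2.png"); wsave("pics/w6.png")
im=cv2.imread("pics/s2.png");w=cv2.imread("pics/w6.png")
a=cv2.resize(im[190:310,180:370],(570,360),interpolation=cv2.INTER_CUBIC)
b=cv2.resize(w,(320,240))
out=np.zeros((600,570,3),np.uint8);out[:360]=a;out[360:,:320]=b
cv2.imwrite("pics/v6.png",out)
E
```

```text
13.75 TCP in clamp mm -34.0 39.6 z 0.019 F(clamp) -0.7 -1.0 -0.5 w mm 63.6
```

View pics/v6.png

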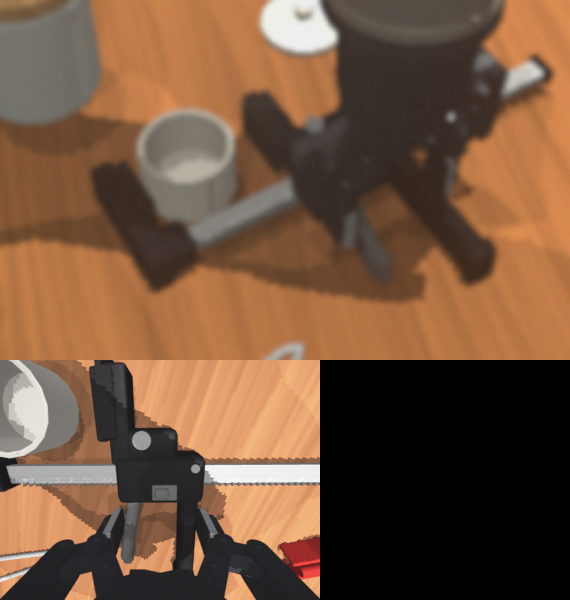

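```bash
python3 - <<'E'
from st import *
d=json.load(open("pics/w6.json"))
def cl(U,V,z): p=ray(d,U,V,z)[:2]-o; return (p@u*1000).round(1),(p@v*1000).round(1)
print(cl(136,100,0),cl(158,100,.031), cl(82,85,.042))
E
```

```text
(np.float64(32.5), np.float64(-43.7)) (np.float64(10.8), np.float64(-43.5)) (np.float64(30.5), np.float64(-47.7))
```

>>> arm_command(targets=[[0.68, [0, 0, 0], 0], [0.65, [0, 0.05, -0.01], 0], [0.6, [0, 0.05, -0.015], 0], [0.55, [0, 0.05, -0.015], 0], [0.5, [0, 0.05, -0.015], 0], [0.45, [0, 0.05, -0.015], 0], [0.4, [0, 0.05, -0.015], 0], [0.36, [0, 0, 0], 0], [0.36, [0, 0, 0], 0], [0.36, [0, 0, 0], 0]])

```text
t: 14.85
position: [0.6235, -0.0886, 0.0223]
tool_rot: [0.0, 0.594, 0.805, 0.0]
ft_force: [2.7, 0.2, 2.7]
gripper_width: 0.396
```

>>> arm_command(targets=[[0.46, [0, -0.05, 0.01], 0], [0.52, [0, -0.05, 0.015], 0], [0.58, [0, -0.05, 0.015], 0], [0.64, [0, -0.05, 0.015], 0], [0.7, [0, -0.05, 0.015], 0], [0.75, [0, -0.05, 0.015], 0], [0.75, [0, 0, 0], 0], [0.75, [0, 0, 0], 0], [0.75, [0, 0, 0], 0], [0.75, [0, 0, 0], 0]])

```text
t: 15.85
position: [0.612, -0.0923, 0.0189]
tool_rot: [0.0, 0.594, 0.804, 0.0]
ft_force: [-0.1, 0.2, 0.0]
gripper_width: 0.751
```

>>> arm_command(targets=[[0.68, [0, 0, 0], 0], [0.65, [0, 0.05, -0.01], 0], [0.6, [0, 0.05, -0.015], 0], [0.55, [0, 0.05, -0.015], 0]])

```text
t: 16.25
position: [0.6179, -0.0907, 0.0207]
tool_rot: [0.0, 0.594, 0.804, -0.0]
ft_force: [-3.3, -1.3, 0.0]
gripper_width: 0.548
```

>>> arm_command(targets=[[0.5, [0, 0.05, -0.015], 0], [0.5, [0, 0, 0], 0]])

```text
t: 16.45
position: [0.6199, -0.0901, 0.0213]
tool_rot: [0.0, 0.594, 0.805, -0.0]
ft_force: [0.1, -0.6, 5.3]
gripper_width: 0.5
```

```bash
python3 - <<'E'
from st import *
st()
wsave("pics/w7.png")
E
```

```text
16.45 TCP in clamp mm -42.1 39.7 z 0.0213 F(clamp) 0.1 0.6 5.3 w mm 42.5
```

>>> arm_command(targets=[[0.45, [0, 0.05, -0.015], 0], [0.45, [0, 0, 0], 0]])

```text
t: 16.7
position: [0.6216, -0.0894, 0.0218]
tool_rot: [-0.0, 0.594, 0.804, -0.0]
ft_force: [-0.0, -0.5, 5.1]
gripper_width: 0.45
```

>>> arm_command(targets=[[0.4, [0, 0.05, -0.015], 0], [0.36, [0, 0, 0], 0], [0.36, [0, 0, 0], 0], [0.36, [0, 0, 0], 0]])

```text
t: 17.1
position: [0.6235, -0.0887, 0.0223]
tool_rot: [0.0, 0.594, 0.805, 0.0]
ft_force: [0.4, 0.4, 5.2]
gripper_width: 0.395
```

```bash
python3 - <<'E'
from st import *
st()
wsave("pics/w8.png")
E
```

```text
17.1 TCP in clamp mm -46.0 39.4 z 0.0223 F(clamp) -0.5 -0.3 5.2 w mm 33.6
```

View pics/w8.png

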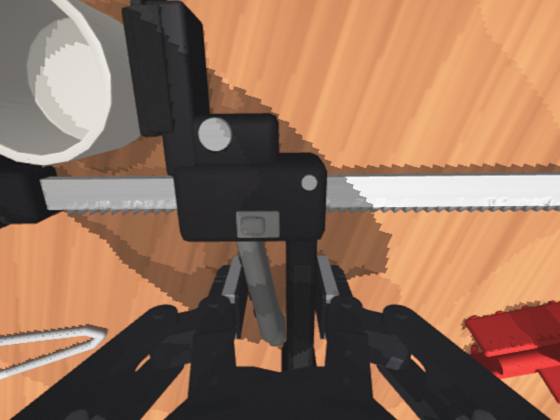

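The trigger went fully in on stroke 5. The box rim, with its right edge at (112,80), is now only a few mm from the pad face at (132,80). Next I'll release fully and make stroke 6 in small steps, watching for a stall.

>>> arm_command(targets=[[0.46, [0, -0.05, 0.01], 0], [0.52, [0, -0.05, 0.015], 0], [0.58, [0, -0.05, 0.015], 0], [0.64, [0, -0.05, 0.015], 0], [0.7, [0, -0.05, 0.015], 0], [0.75, [0, -0.05, 0.015], 0], [0.75, [0, 0, 0], 0], [0.75, [0, 0, 0], 0], [0.75, [0, 0, 0], 0], [0.75, [0, 0, 0], 0]])

```text
t: 18.15
position: [0.612, -0.0923, 0.0189]
tool_rot: [0.0, 0.594, 0.804, -0.0]
ft_force: [-0.8, 0.4, -0.3]
gripper_width: 0.75
```

>>> arm_command(targets=[[0.68, [0, 0, 0], 0], [0.65, [0, 0.04, -0.01], 0], [0.62, [0, 0.035, -0.01], 0], [0.62, [0, 0, 0], 0]])

```text
t: 18.55
position: [0.6148, -0.0916, 0.0197]
tool_rot: [0.0, 0.594, 0.804, -0.0]
ft_force: [-0.5, -1.2, 2.6]
gripper_width: 0.621
```

>>> arm_command(targets=[[0.59, [0, 0.03, -0.01], 0], [0.59, [0, 0, 0], 0]])

```text
t: 18.75
position: [0.6159, -0.0912, 0.0201]
tool_rot: [-0.0, 0.594, 0.804, -0.0]
ft_force: [-0.3, -1.6, 2.2]
gripper_width: 0.586
```

>>> arm_command(targets=[[0.56, [0, 0.03, -0.01], 0], [0.56, [0, 0, 0], 0]])

```text
t: 18.95
position: [0.6171, -0.0908, 0.0205]
tool_rot: [-0.0, 0.594, 0.804, -0.0]
ft_force: [-0.4, -2.0, 3.2]
gripper_width: 0.561
```

```bash
python3 - <<'E'
from st import *
st()
E
```

```text
18.95 TCP in clamp mm -39.2 39.6 z 0.0205 F(clamp) 0.9 1.8 3.2 w mm 47.7
```

>>> arm_command(targets=[[0.53, [0, 0.03, -0.01], 0], [0.53, [0, 0, 0], 0]])

```text
t: 19.15
position: [0.6181, -0.0904, 0.0208]
tool_rot: [-0.0, 0.594, 0.805, -0.0]
ft_force: [-0.9, -2.1, 1.3]
gripper_width: 0.531
```

>>> arm_command(targets=[[0.5, [0, 0.03, -0.01], 0], [0.5, [0, 0, 0], 0]])

```text
t: 19.35
position: [0.6193, -0.0899, 0.0212]
tool_rot: [-0.0, 0.594, 0.805, -0.0]
ft_force: [-1.3, -0.8, 1.8]
gripper_width: 0.499
```

>>> arm_command(targets=[[0.47, [0, 0.03, -0.01], 0], [0.47, [0, 0, 0], 0]])

```text
t: 19.55
position: [0.6204, -0.0895, 0.0216]
tool_rot: [-0.0, 0.594, 0.805, -0.0]
ft_force: [-0.0, -0.4, 0.8]
gripper_width: 0.474
```

```bash
python3 - <<'E'
from st import *
st()
E
```

```text
19.55 TCP in clamp mm -42.8 39.3 z 0.0216 F(clamp) 0.1 0.3 0.8 w mm 40.3
```

Not stalled yet, so I'll continue.

>>> arm_command(targets=[[0.44, [0, 0.03, -0.01], 0], [0.44, [0, 0, 0], 0]])

```text
t: 19.75
position: [0.6217, -0.0892, 0.022]
tool_rot: [-0.0, 0.594, 0.804, -0.0]
ft_force: [-0.0, 0.5, -0.4]
gripper_width: 0.441
```

>>> arm_command(targets=[[0.4, [0, 0.03, 0], 0], [0.36, [0, 0, 0], 0], [0.36, [0, 0, 0], 0], [0.36, [0, 0, 0], 0]])

```text
t: 20.15
position: [0.6232, -0.0888, 0.0223]
tool_rot: [0.0, 0.594, 0.805, 0.0]
ft_force: [0.8, 1.8, 5.1]
gripper_width: 0.39
```

```bash
python3 - <<'E'
from st import *
st(); wsave("pics/w9.png"); save("side","pics/s3.png")
im=cv2.imread("pics/s3.png");w=cv2.imread("pics/w9.png")
a=cv2.resize(im[200:290,180:300],(480,360),interpolation=cv2.INTER_CUBIC)
b=cv2.resize(w[0:240,0:320],(320,240))
out=np.zeros((600,480,3),np.uint8);out[:360]=a;out[360:,:320]=b
cv2.imwrite("pics/v9.png",out)
E
```

```text
20.15 TCP in clamp mm -45.6 39.5 z 0.0223 F(clamp) -1.2 -1.5 5.1 w mm 33.1
```

View pics/v9.png

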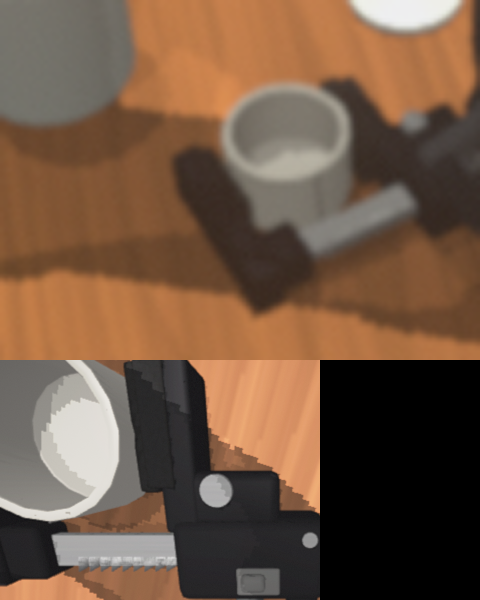

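The trigger reached its stop again, so the pads aren't clearly bearing yet: the rim is at column 118 and the pad face at about 130–150. The next stroke is another stepwise one.

>>> arm_command(targets=[[0.46, [0, -0.05, 0.01], 0], [0.52, [0, -0.05, 0.015], 0], [0.58, [0, -0.05, 0.015], 0], [0.64, [0, -0.05, 0.015], 0], [0.7, [0, -0.05, 0.015], 0], [0.75, [0, -0.05, 0.015], 0], [0.75, [0, 0.01, 0], 0], [0.75, [0, 0, 0], 0], [0.75, [0, 0, 0], 0], [0.75, [0, 0, 0], 0]])

```text
t: 21.25
position: [0.6117, -0.0925, 0.0187]
tool_rot: [-0.0, 0.594, 0.804, -0.0]
ft_force: [-0.9, -0.1, -0.7]
gripper_width: 0.752
```

>>> arm_command(targets=[[0.68, [0, 0, 0], 0], [0.65, [0, 0.03, -0.01], 0], [0.62, [0, 0.035, -0.01], 0], [0.62, [0, 0, 0], 0]])

```text
t: 21.65
position: [0.6145, -0.0916, 0.0196]
tool_rot: [0.0, 0.594, 0.805, 0.0]
ft_force: [-0.0, -0.9, 2.5]
gripper_width: 0.621
```

>>> arm_command(targets=[[0.59, [0, 0.03, -0.01], 0], [0.59, [0, 0, 0], 0]])

```text
t: 21.85
position: [0.6155, -0.0914, 0.02]
tool_rot: [0.0, 0.594, 0.805, -0.0]
ft_force: [-1.1, -1.6, 3.4]
gripper_width: 0.596
```

>>> arm_command(targets=[[0.56, [0, 0.03, -0.01], 0], [0.56, [0, 0, 0], 0]])

```text
t: 22.05
position: [0.6167, -0.0909, 0.0204]
tool_rot: [0.0, 0.594, 0.804, 0.0]
ft_force: [0.8, -1.5, 2.8]
gripper_width: 0.557
```

>>> arm_command(targets=[[0.53, [0, 0.03, -0.01], 0], [0.53, [0, 0, 0], 0]])

```text
t: 22.25
position: [0.6177, -0.0906, 0.0207]
tool_rot: [0.0, 0.594, 0.805, -0.0]
ft_force: [0.7, -1.3, 3.3]
gripper_width: 0.529
```

```bash
python3 - <<'E'
from st import *
st()
E
```

```text
22.25 TCP in clamp mm -39.9 39.6 z 0.0207 F(clamp) -0.3 1.4 3.3 w mm 45.0
```

>>> arm_command(targets=[[0.5, [0, 0.03, -0.01], 0], [0.5, [0, 0, 0], 0]])

```text
t: 22.45
position: [0.6187, -0.0903, 0.0211]
tool_rot: [-0.0, 0.594, 0.804, -0.0]
ft_force: [0.7, -2.6, 3.4]
gripper_width: 0.5
```

>>> arm_command(targets=[[0.47, [0, 0.03, -0.01], 0], [0.47, [0, 0, 0], 0], [0.47, [0, 0, 0], 0]])

```text
t: 22.75
position: [0.6197, -0.0898, 0.0214]
tool_rot: [-0.0, 0.594, 0.804, -0.0]
ft_force: [0.5, -1.6, 1.5]
gripper_width: 0.472
```

>>> arm_command(targets=[[0.44, [0, 0.03, -0.01], 0], [0.44, [0, 0, 0], 0], [0.44, [0, 0, 0], 0]])

```text
t: 23.05
position: [0.6209, -0.0894, 0.0218]
tool_rot: [-0.0, 0.594, 0.805, -0.0]
ft_force: [-1.3, 0.5, 0.6]
gripper_width: 0.446
```

```bash
python3 - <<'E'
from st import *
st()
E
```

```text
23.05 TCP in clamp mm -43.3 39.3 z 0.0218 F(clamp) 1.1 -0.9 0.6 w mm 37.9
```

>>> arm_command(targets=[[0.41, [0, 0.025, 0], 0], [0.36, [0, 0, 0], 0], [0.36, [0, 0, 0], 0], [0.36, [0, 0, 0], 0], [0.36, [0, 0, 0], 0]])

```text
t: 23.55
position: [0.6221, -0.0892, 0.022]
tool_rot: [0.0, 0.594, 0.804, 0.0]
ft_force: [-3.3, -0.6, 4.5]
gripper_width: 0.418
```

```bash
python3 - <<'E'
from st import *
st(); st()
wsave("pics/w10.png")
w8=cv2.imread("pics/w9.png")[0:240,0:330];w=cv2.imread("pics/w10.png")[0:240,0:330]
cv2.imwrite("pics/v10.png",cv2.resize(np.vstack([w8,w]),None,fx=1.2,fy=1.2))
E
```

```text
23.55 TCP in clamp mm -44.5 39.5 z 0.022 F(clamp) 3.4 -0.4 4.5 w mm 35.5
23.55 TCP in clamp mm -44.5 39.5 z 0.022 F(clamp) 3.4 -0.4 4.5 w mm 35.5
```

View pics/v10.png

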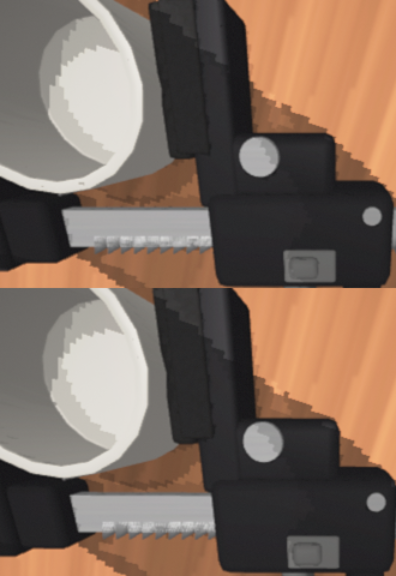

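>>> arm_command(targets=[[0.3, [0, 0, 0], 0], [0.3, [0, 0, 0], 0], [0.3, [0, 0, 0], 0]])

```text
t: 23.9
position: [0.6222, -0.0893, 0.022]
tool_rot: [0.0, 0.594, 0.804, 0.0]
ft_force: [-1.7, 0.6, 5.9]
gripper_width: 0.419
```

>>> arm_command(targets=[[0.3, [0, 0.01, 0], 0], [0.3, [0, 0, 0], 0]])

```text
t: 24.1
position: [0.6224, -0.0893, 0.022]
tool_rot: [-0.0, 0.594, 0.804, -0.0]
ft_force: [-3.3, -0.3, 5.9]
gripper_width: 0.412
```

>>> arm_command(targets=[[0.3, [0, 0, 0], 0], [0.3, [0, 0, 0], 0]])

```text
t: 24.3
position: [0.6225, -0.0893, 0.022]
tool_rot: [0.0, 0.594, 0.804, -0.0]
ft_force: [-1.8, 0.6, 6.4]
gripper_width: 0.416
```

```bash
python3 - <<'E'
from st import *
st()
wsave("pics/w11.png")
# bar front end (far-jaw edge) to housing, in px, per picture
for f in ("w8","w9","w10","w11"):
    im=cv2.imread(f"pics/{f}.png").astype(int); d=json.load(open(f"pics/{f}.json"))
    m=((im.max(2)-im.min(2)<30)&(im.max(2)>95)&(np.arange(420)[:,None]>165)&(np.arange(420)[:,None]<200)&(np.arange(560)[None]<178)&(np.arange(560)[None]>25))
    c=np.where(m.sum(0)>8)[0]; r=184
    print(f,c.min(),c.max(),[((ray(d,x,r,.019)[:2]-o)@u*1000).round(1) for x in (c.min(),c.max())])
    row=im[80].max(1); e=np.where(row[95:150]>180)[0]+95
    print("  rim",e.max() if len(e) else None, [int(x) for x in row[100:160:3]])
E
```

```text
24.3 TCP in clamp mm -44.8 39.7 z 0.022 F(clamp) 1.5 -1.1 6.4 w mm 35.4
w8 42 174 [np.float64(60.3), np.float64(1.6)]
  rim 110 [225, 226, 231, 232, 119, 118, 117, 117, 117, 118, 118, 40, 41, 40, 41, 42, 42, 42, 42, 43]
w9 53 175 [np.float64(55.7), np.float64(1.5)]
  rim 118 [226, 226, 227, 224, 227, 231, 202, 116, 118, 117, 117, 117, 31, 41, 42, 42, 42, 43, 43, 41]
w10 60 177 [np.float64(53.5), np.float64(1.6)]
  rim 122 [226, 227, 226, 227, 225, 225, 230, 230, 126, 116, 117, 116, 118, 47, 37, 40, 42, 43, 42, 42]
w11 60 177 [np.float64(53.2), np.float64(1.3)]
  rim 122 [226, 226, 226, 227, 225, 225, 230, 229, 123, 116, 116, 117, 118, 42, 36, 39, 43, 43, 42, 42]
```

```bash
python3 - <<'E'
from st import *
for f in ("w8","w9","w11"):
    im=cv2.imread(f"pics/{f}.png").astype(int); d=json.load(open(f"pics/{f}.json"))
    m=((im.min(2)>165)&(np.arange(560)[None]<140)&(np.arange(420)[:,None]<165))
    X=[((ray(d,c,r,.042)[:2]-o)@u*1000,c,r) for r in range(50,130,4) for c in [np.where(m[r])[0].max()]]
    print(f,min(X))
E
```

```text
w8 (np.float64(10.918268544245823), np.int64(110), 78)
w9 (np.float64(8.246911825041797), np.int64(118), 70)
w11 (np.float64(7.368799043595527), np.int64(122), 66)
```

>>> arm_command(targets=[[0.3, [0, 0, 0], 0], [0.3, [0, 0, 0], 0], [0.3, [0, 0, 0], 0], [0.3, [0, 0, 0], 0]], force=24)

```text
t: 24.75
position: [0.6231, -0.0891, 0.0223]
tool_rot: [0.001, 0.594, 0.805, 0.0]
ft_force: [-0.5, 0.2, 7.9]
gripper_width: 0.379
```

>>> arm_command(targets=[[0.3, [0, 0, 0], 0], [0.3, [0, 0, 0], 0], [0.3, [0, 0, 0], 0], [0.3, [0, 0, 0], 0]], force=20)

```text
t: 25.15
position: [0.6231, -0.0891, 0.0223]
tool_rot: [0.001, 0.594, 0.804, 0.0]
ft_force: [0.5, 0.2, 7.0]
gripper_width: 0.382
```

```bash
python3 - <<'E'
from st import *
st()
E
```

```text
25.15 TCP in clamp mm -45.5 39.8 z 0.0223 F(clamp) -0.5 -0.0 7.0 w mm 32.5
```

```bash
python3 - <<'E'
from st import *
wsave("pics/w12.png"); save("scene","pics/sc2.png"); save("side","pics/s4.png"); st()
for f in ("w11","w12"):
    im=cv2.imread(f"pics/{f}.png").astype(int); d=json.load(open(f"pics/{f}.json"))
    A=np.arange(420)[:,None];B=np.arange(560)[None]
    m=((im.max(2)-im.min(2)<30)&(im.max(2)>95)&(A>165)&(A<200)&(B<178)&(B>25))
    c=np.where(m.sum(0)>8)[0]; print(f,[((ray(d,x,184,.019)[:2]-o)@u*1000).round(1) for x in (c.min(),c.max())])
    m=((im.min(2)>165)&(B<140)&(A<165))
    print(min(((ray(d,c,r,.042)[:2]-o)@u*1000,c,r) for r in range(50,130,4) for c in [np.where(m[r])[0].max()]))
a=cv2.imread("pics/s4.png")[150:310,150:420];cv2.imwrite("pics/v12.png",cv2.resize(a,None,fx=2.9,fy=2.9,interpolation=cv2.INTER_CUBIC))
E
```

```text
25.3 TCP in clamp mm -45.5 39.8 z 0.0223 F(clamp) -0.7 -1.8 7.9 w mm 32.4
w11 [np.float64(53.2), np.float64(1.3)]
(np.float64(7.368799043595527), np.int64(122), 66)
w12 [np.float64(55.7), np.float64(1.6)]
(np.float64(7.797597450066144), np.int64(119), 66)
```

View pics/v12.png

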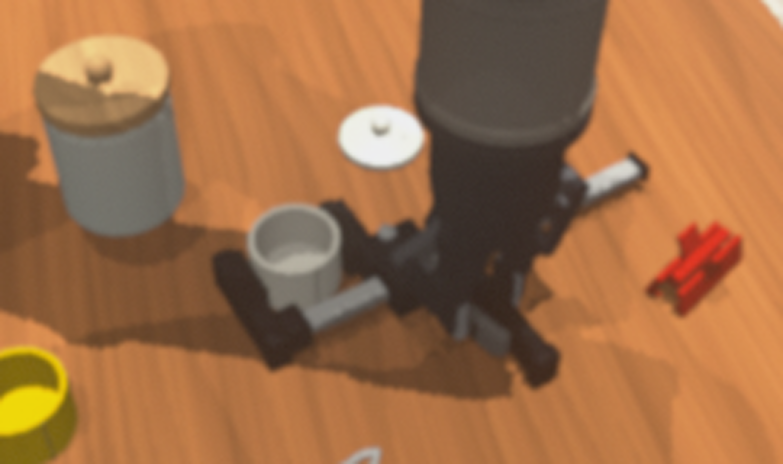

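The box is between the pads and everything else is in place. But at 24 N the trigger ran on to its stop and the bar sprang back 2.5 mm to the ratchet tooth. So I'll make one more full stroke at 20 N, to finish with the trigger bearing as it did before the test.

>>> arm_command(targets=[[0.46, [0, -0.05, 0.01], 0], [0.52, [0, -0.05, 0.015], 0], [0.58, [0, -0.05, 0.015], 0], [0.64, [0, -0.05, 0.015], 0], [0.7, [0, -0.05, 0.015], 0], [0.75, [0, -0.04, 0.01], 0], [0.75, [0, 0, 0], 0], [0.75, [0, 0, 0], 0], [0.75, [0, 0, 0], 0], [0.75, [0, 0, 0], 0]], force=20)

```text
t: 26.3
position: [0.6113, -0.0926, 0.0187]
tool_rot: [-0.0, 0.594, 0.804, -0.0]
ft_force: [-0.9, -0.6, 0.3]
gripper_width: 0.747
```

>>> arm_command(targets=[[0.68, [0, 0, 0], 0], [0.65, [0, 0.035, -0.01], 0], [0.62, [0, 0.035, -0.01], 0], [0.59, [0, 0.03, -0.01], 0], [0.56, [0, 0.03, -0.01], 0], [0.56, [0, 0, 0], 0]])

```text
t: 26.9
position: [0.6167, -0.091, 0.0204]
tool_rot: [0.0, 0.594, 0.804, 0.0]
ft_force: [1.4, -0.8, 3.1]
gripper_width: 0.562
```

>>> arm_command(targets=[[0.53, [0, 0.03, -0.01], 0], [0.5, [0, 0.03, -0.01], 0], [0.5, [0, 0, 0], 0]])

```text
t: 27.2
position: [0.6186, -0.0904, 0.0211]
tool_rot: [-0.0, 0.594, 0.804, -0.0]
ft_force: [0.9, -2.0, 3.9]
gripper_width: 0.504
```

>>> arm_command(targets=[[0.47, [0, 0.03, -0.01], 0], [0.47, [0, 0, 0], 0], [0.47, [0, 0, 0], 0]])

```text
t: 27.5
position: [0.6196, -0.09, 0.0214]
tool_rot: [-0.0, 0.594, 0.804, -0.0]
ft_force: [0.5, -1.6, 2.6]
gripper_width: 0.471
```

```bash
python3 - <<'E'
from st import *
st()
E
```

```text
27.5 TCP in clamp mm -41.9 39.6 z 0.0214 F(clamp) 0.0 1.7 2.6 w mm 40.0
```

>>> arm_command(targets=[[0.44, [0, 0.03, -0.01], 0], [0.44, [0, 0, 0], 0], [0.41, [0, 0.025, 0], 0], [0.36, [0, 0, 0], 0], [0.36, [0, 0, 0], 0], [0.36, [0, 0, 0], 0], [0.36, [0, 0, 0], 0], [0.36, [0, 0, 0], 0], [0.36, [0, 0, 0], 0], [0.36, [0, 0, 0], 0]])

```text
t: 28.5
position: [0.6222, -0.089, 0.0221]
tool_rot: [0.0, 0.594, 0.805, 0.0]
ft_force: [2.7, 1.2, 5.1]
gripper_width: 0.381
```

```bash
cat > chk.py <<'E'
from st import *
import sys
f=sys.argv[1]; st(); wsave(f"pics/{f}.png")
im=cv2.imread(f"pics/{f}.png").astype(int); d=json.load(open(f"pics/{f}.json"))
A=np.arange(420)[:,None];B=np.arange(560)[None]
m=((im.max(2)-im.min(2)<30)&(im.max(2)>95)&(A>165)&(A<200)&(B<178)&(B>25))
c=np.where(m.sum(0)>8)[0]; print(f,[((ray(d,x,184,.019)[:2]-o)@u*1000).round(1) for x in (c.min(),c.max())])
m=((im.min(2)>165)&(B<140)&(A<165))
print(min(((ray(d,c,r,.042)[:2]-o)@u*1000,c,r) for r in range(50,130,4) for c in [np.where(m[r])[0].max()]))
E
python3 chk.py w13
```

```text
28.5 TCP in clamp mm -44.7 39.4 z 0.0221 F(clamp) -2.9 -0.4 5.1 w mm 32.4
w13 [np.float64(56.9), np.float64(2.3)]
(np.float64(8.366738960227389), np.int64(119), 62)
```

```bash
cat > m.py <<'E'
from st import *
import sys
A=cv2.imread("pics/w8.png")
T={"boss":(195,115,240,155,.03),"screw":(298,172,322,195,.03),"end":(20,165,70,225,.025),"trig":(240,250,285,330,.028),"near":(130,90,170,150,.031)}
for f in sys.argv[1:]:
    im=cv2.imread(f"pics/{f}.png"); d=json.load(open(f"pics/{f}.json")); out=[]
    for k,(a,b,c,e,z) in T.items():
        t=A[b:e,a:c]; y0,x0=max(b-25,0),max(a-40,0)
        r=cv2.matchTemplate(im[y0:e+25,x0:c+40],t,cv2.TM_CCOEFF_NORMED); _,mx,_,l=cv2.minMaxLoc(r)
        p=ray(d,x0+l[0]+(c-a)/2,y0+l[1]+(e-b)/2,z)[:2]-o; out.append((k,(p@u*1000).round(1),(p@v*1000).round(1),round(mx,2)))
    print(f,*[" ".join(map(str,x)) for x in out],sep=" | ")
E
python3 m.py w8 w9 w10 w11 w12 w13
python3 - <<'E'
import cv2,numpy as np
a=[cv2.imread(f"pics/{f}.png")[0:360,0:400] for f in ("w11","w13")]
cv2.imwrite("pics/v13.png",np.hstack(a))
E
```

```text
w8 | boss -21.1 -31.1 1.0 | screw -57.8 -12.2 1.0 | end 55.4 -4.7 1.0 | trig -37.9 39.8 1.0 | near 3.9 -36.5 1.0
w9 | boss -21.3 -32.6 0.99 | screw -57.8 -13.0 0.99 | end 50.6 -6.5 0.97 | trig -37.6 39.9 0.98 | near 3.7 -37.9 0.97
w10 | boss -21.4 -33.4 0.99 | screw -57.9 -13.9 0.99 | end 48.3 -7.5 0.95 | trig -35.1 39.7 0.84 | near 3.4 -38.7 0.96
w11 | boss -21.7 -33.2 0.99 | screw -58.2 -13.7 1.0 | end 48.0 -7.3 0.95 | trig -35.4 39.9 0.84 | near 3.1 -38.5 0.96
w12 | boss -21.6 -33.5 0.99 | screw -57.7 -13.6 0.98 | end 50.6 -8.1 0.96 | trig -37.4 39.6 0.93 | near 3.3 -38.8 0.97
w13 | boss -20.8 -34.2 0.99 | screw -57.2 -14.8 0.99 | end 51.2 -9.3 0.96 | trig -36.7 39.6 0.93 | near 3.9 -39.8 0.97
```

>>> arm_command(targets=[[0.46, [0, -0.05, 0.01], 0], [0.52, [0, -0.05, 0.01], 0], [0.58, [0, -0.05, 0.015], 0], [0.64, [0, -0.05, 0.015], 0], [0.7, [0, -0.05, 0.015], 0], [0.78, [0, -0.03, 0.01], 0], [0.8, [0.07, 0, 0], 0], [0.8, [0, 0, 0], 0], [0.8, [0, 0, 0], 0], [0.8, [0, 0, 0], 0]])

```text
t: 29.55
position: [0.6105, -0.0898, 0.019]
tool_rot: [0.0, 0.594, 0.805, 0.0]
ft_force: [0.1, 0.4, -0.1]
gripper_width: 0.798
```

```bash
python3 chk.py w14; python3 m.py w14
```

```text
29.55 TCP in clamp mm -33.2 36.8 z 0.019 F(clamp) -0.2 -0.4 -0.1 w mm 67.8
w14 [np.float64(56.1), np.float64(11.9)]
(np.float64(11.602805306735412), np.int64(139), 50)
w14 | boss -21.5 -34.2 0.98 | screw -57.9 -14.6 0.94 | end 51.5 -9.3 0.95 | trig -10.0 32.5 0.46 | near 4.2 -40.1 0.97
```

>>> arm_command(targets=[[0.7, [0, 0, 0], 0], [0.66, [0, 0.03, -0.01], 0], [0.63, [0, 0.03, -0.01], 0], [0.6, [0, 0.03, -0.01], 0], [0.6, [0, 0, 0], 0]])

```text
t: 30.1
position: [0.6141, -0.0889, 0.0202]
tool_rot: [0.0, 0.594, 0.805, 0.0]
ft_force: [0.0, -0.9, 1.7]
gripper_width: 0.601
```

```bash
python3 chk.py w15; python3 m.py w15
```

```text
30.1 TCP in clamp mm -36.9 36.9 z 0.0202 F(clamp) 0.2 0.9 1.7 w mm 51.1
w15 [np.float64(55.0), np.float64(8.6)]
(np.float64(8.75280474711875), np.int64(139), 58)
w15 | boss -21.6 -34.7 0.98 | screw -58.1 -15.3 0.98 | end 50.4 -8.9 0.95 | trig -20.7 34.4 0.62 | near 3.9 -40.0 0.98
```

>>> arm_command(targets=[[0.57, [0, 0.03, -0.01], 0], [0.54, [0, 0.03, -0.01], 0], [0.51, [0, 0.03, -0.01], 0], [0.51, [0, 0, 0], 0]])

```text
t: 30.55
position: [0.6172, -0.0879, 0.0213]
tool_rot: [0.0, 0.594, 0.804, -0.0]
ft_force: [0.2, -1.7, 3.7]
gripper_width: 0.511
```

```bash
python3 chk.py w16; python3 m.py w16
```

```text
30.55 TCP in clamp mm -40.2 36.9 z 0.0213 F(clamp) 0.3 1.7 3.7 w mm 43.4
w16 [np.float64(56.0), np.float64(5.6)]
(np.float64(8.28995168174848), np.int64(133), 70)
w16 | boss -21.4 -35.0 0.98 | screw -57.6 -15.4 0.99 | end 51.0 -9.4 0.96 | trig -27.1 37.2 0.69 | near 3.8 -40.6 0.98
```

```bash
python3 - <<'E'
from st import *
def cl(d,U,V,z): p=ray(d,U,V,z)[:2]-o; return (p@u*1000).round(1),(p@v*1000).round(1)
for f in ("w3","w6","w14","w15","w16"):
    im=cv2.imread(f"pics/{f}.png").astype(int); d=json.load(open(f"pics/{f}.json"))
    for r in ((180,190,200,210) if f=="w3" else (262,275,290,305)):
        g=im[r]; k=np.where((g.max(1)-g.min(1)<18)&(g.max(1)>45)&(np.arange(560)>180)&(np.arange(560)<300))[0]
        runs=[a for a in np.split(k,np.where(np.diff(k)>1)[0]+1) if len(a)>4]
        print(f,r,[(int(a[0]),int(a[-1]),int(g[a].max(1).mean()),cl(d,a[0]-.5,r,.028),cl(d,a[-1]+.5,r,.028)[0]) for a in runs])
E
```

```text
w3 180 [(251, 261, 69, (np.float64(-7.7), np.float64(30.0)), np.float64(-18.1))]
w3 190 [(250, 259, 72, (np.float64(-6.5), np.float64(39.9)), np.float64(-16.0))]
w3 200 [(248, 257, 76, (np.float64(-4.3), np.float64(49.9)), np.float64(-14.0))]
w3 210 [(247, 256, 74, (np.float64(-3.0), np.float64(60.2)), np.float64(-12.8))]
w6 262 [(201, 211, 105, (np.float64(1.1), np.float64(23.7)), np.float64(-3.7)), (220, 243, 93, (np.float64(-7.3), np.float64(23.6)), np.float64(-17.8))]
w6 275 [(192, 205, 100, (np.float64(5.6), np.float64(30.3)), np.float64(-0.7)), (220, 241, 96, (np.float64(-6.9), np.float64(30.1)), np.float64(-16.8))]
w6 290 [(185, 198, 105, (np.float64(9.4), np.float64(38.1)), np.float64(3.1)), (217, 239, 76, (np.float64(-5.1), np.float64(38.0)), np.float64(-15.6))]
w6 305 [(182, 193, 100, (np.float64(11.6), np.float64(46.2)), np.float64(6.0)), (215, 237, 76, (np.float64(-3.8), np.float64(46.1)), np.float64(-14.4))]
w14 262 [(196, 206, 99, (np.float64(4.1), np.float64(20.9)), np.float64(-0.8)), (217, 241, 88, (np.float64(-5.2), np.float64(20.8)), np.float64(-16.2))]
w14 275 [(18
[... 924 characters left out ...]
(205, 211, 101, (np.float64(-1.7), np.float64(44.4)), np.float64(-5.0)), (227, 249, 73, (np.float64(-12.0), np.float64(44.3)), np.float64(-22.8))]
w16 262 [(222, 256, 93, (np.float64(-13.9), np.float64(22.2)), np.float64(-29.6))]
w16 275 [(215, 228, 96, (np.float64(-10.4), np.float64(28.9)), np.float64(-16.8)), (234, 257, 89, (np.float64(-19.0), np.float64(28.8)), np.float64(-30.0))]
w16 290 [(210, 223, 100, (np.float64(-7.6), np.float64(36.9)), np.float64(-14.1)), (235, 258, 73, (np.float64(-19.2), np.float64(36.8)), np.float64(-30.4))]
w16 305 [(217, 221, 55, (np.float64(-10.4), np.float64(45.1)), np.float64(-12.7)), (236, 259, 73, (np.float64(-19.4), np.float64(45.0)), np.float64(-30.7))]
```

>>> arm_command(targets=[[0.48, [0, 0.03, -0.01], 0], [0.48, [0, 0, 0], 0], [0.46, [0, 0.02, -0.01], 0], [0.46, [0, 0, 0], 0], [0.46, [0, 0, 0], 0]])

```text
t: 31.1
position: [0.6189, -0.0871, 0.0219]
tool_rot: [-0.0, 0.594, 0.804, -0.0]
ft_force: [0.7, -1.2, -1.5]
gripper_width: 0.468
```

```bash
python3 chk.py w17; python3 m.py w17
```

```text
31.1 TCP in clamp mm -42.0 36.6 z 0.0219 F(clamp) -0.3 1.4 -1.5 w mm 39.8
w17 [np.float64(55.1), np.float64(4.1)]
(np.float64(8.438033204933964), np.int64(128), 70)
w17 | boss -21.1 -35.2 0.99 | screw -57.4 -16.0 0.99 | end 50.1 -10.0 0.96 | trig -30.7 36.8 0.73 | near 3.8 -40.9 0.97
```

>>> arm_command(targets=[[0.44, [0, 0.02, 0], 0], [0.44, [0, 0, 0], 0], [0.44, [0, 0, 0], 0]])

```text
t: 31.45
position: [0.6197, -0.0869, 0.0221]
tool_rot: [-0.0, 0.594, 0.804, -0.0]
ft_force: [-2.1, 0.7, 2.6]
gripper_width: 0.447
```

```bash
python3 chk.py w18; python3 m.py w18
```

```text
31.45 TCP in clamp mm -42.8 36.6 z 0.0221 F(clamp) 1.8 -1.3 2.6 w mm 38.0
w18 [np.float64(54.4), np.float64(3.3)]
(np.float64(7.974163759438435), np.int64(127), 70)
w18 | boss -21.2 -35.6 0.99 | screw -57.5 -16.0 0.99 | end 49.7 -9.9 0.96 | trig -32.5 36.8 0.76 | near 3.7 -40.9 0.97
```

>>> arm_command(targets=[[0.42, [0, 0.02, 0], 0], [0.42, [0, 0, 0], 0], [0.42, [0, 0, 0], 0]])

```text
t: 31.8
position: [0.6208, -0.0867, 0.0223]
tool_rot: [0.0, 0.594, 0.804, 0.0]
ft_force: [-0.5, 0.0, 1.8]
gripper_width: 0.417
```

```bash
python3 chk.py w19; python3 m.py w19
```

```text
31.8 TCP in clamp mm -44.0 36.7 z 0.0223 F(clamp) 0.5 -0.2 1.8 w mm 35.4
w19 [np.float64(55.6), np.float64(2.2)]
(np.float64(7.894923034749248), np.int64(124), 70)
w19 | boss -21.2 -35.4 0.99 | screw -57.8 -15.8 0.99 | end 50.3 -10.2 0.96 | trig -34.5 36.6 0.87 | near 3.4 -40.7 0.97
```

>>> arm_command(targets=[[0.4, [0, 0.01, 0], 0], [0.38, [0, 0.01, 0], 0], [0.36, [0, 0, 0], 0], [0.36, [0, 0, 0], 0], [0.36, [0, 0, 0], 0], [0.36, [0, 0, 0], 0], [0.36, [0, 0, 0], 0]])

```text
t: 32.55
position: [0.6218, -0.0864, 0.0225]
tool_rot: [0.0, 0.594, 0.804, 0.0]
ft_force: [-2.2, 0.3, 8.1]
gripper_width: 0.39
```

```bash
python3 chk.py w20; python3 m.py w20
cat > lk.py <<'E'
# sub-pixel bar motion along the bar relative to housing, between pictures (phase correlation on tooth texture would alias; use far-jaw edge gradient)
from st import *
import sys
for f in sys.argv[1:]:
    im=cv2.imread(f"pics/{f}.png"); d=json.load(open(f"pics/{f}.json")); g=cv2.GaussianBlur(cv2.cvtColor(im,cv2.COLOR_BGR2GRAY),(3,3),0).astype(float)
    # boss centre: bright disc centroid
    w=np.clip(g[100:165,185:250]-75,0,60); n,l,s,c=cv2.connectedComponentsWithStats((w>20).astype(np.uint8)); 
    k=1+np.argmax(s[1:,4]) ; ys,xs=np.where(l==k); W=w[ys,xs]; bx,by=185+(xs*W).sum()/W.sum(),100+(ys*W).sum()/W.sum()
    # jaw edge: steepest rise on bar rows
    E=[]
    for r in range(int(by)+45,int(by)+62,2):
        p=np.diff(g[r,25:100]); i=int(np.argmax(p)); 
        if 0<i<len(p)-1 and p[i]>8: a,b,c2=p[i-1:i+2]; E.append(25+i+.5+.5*(a-c2)/(a-2*b+c2+1e-9))
    ex=np.median(E)
    q=lambda x,y,z:((ray(d,x,y,z)[:2]-o)@u*1000)
    m=(im.min(2)>165); X=[]
    for r in range(int(by)-80,int(by)-10,2):
        row=g[max(r,0)]; j=[i for i in range(60,160) if row[i]>170 and row[i+1]<=170]
        if j: i=j[-1]; X.append(q(i+(row[i]-170)/(row[i]-row[i+1]),r,.042))
    print(f,"bar-boss %.2f rim-boss %.2f bar-rim %.2f"%(q(ex,by+53,.019)-q(bx,by,.03),min(X)-q(bx,by,.03),q(ex,by+53,.019)-min(X)),len(E),s[k,4])
E
python3 lk.py w7 w8 w9 w10 w11 w12 w13 w14 w15 w16 w17 w18 w19 w20
```

```text
32.55 TCP in clamp mm -45.0 36.7 z 0.0225 F(clamp) 2.1 -1.0 8.1 w mm 33.2
w20 [np.float64(55.9), np.float64(1.7)]
(np.float64(8.230554196890516), np.int64(120), 70)
w20 | boss -21.4 -35.4 0.99 | screw -57.7 -15.7 1.0 | end 50.6 -10.1 0.96 | trig -37.0 37.2 0.97 | near 3.6 -40.7 0.97
w7 bar-boss 85.85 rim-boss 35.63 bar-rim 50.22 9 887
w8 bar-boss 80.93 rim-boss 30.58 bar-rim 50.35 9 876
w9 bar-boss 75.80 rim-boss 28.17 bar-rim 47.64 9 876
w10 bar-boss 73.75 rim-boss 27.79 bar-rim 45.96 9 884
w11 bar-boss 73.66 rim-boss 27.78 bar-rim 45.88 9 883
w12 bar-boss 75.87 rim-boss 27.96 bar-rim 47.91 9 889
w13 bar-boss 76.05 rim-boss 27.93 bar-rim 48.12 9 893
w14 bar-boss 74.30 rim-boss 26.21 bar-rim 48.09 9 530
w15 bar-boss 75.07 rim-boss 27.83 bar-rim 47.24 9 798
w16 bar-boss 76.15 rim-boss 28.24 bar-rim 47.91 9 883
w17 bar-boss 75.20 rim-boss 28.05 bar-rim 47.15 9 885
w18 bar-boss 74.61 rim-boss 27.93 bar-rim 46.68 9 879
w19 bar-boss 75.39 rim-boss 27.96 bar-rim 47.43 9 872
w20 bar-boss 75.96 rim-boss 27.98 bar-rim 47.98 9 873
```

```bash
python3 - <<'E'
from st import *
st(); print(order.finish_job())
E
```

```text
32.6 TCP in clamp mm -45.0 36.7 z 0.0224 F(clamp) 0.6 -1.6 7.7 w mm 32.9
the job is handed in; nothing more can be done
None
```

I pressed the pad home, drew the jaws in with nine strokes of the trigger alone, and handed the job in at 32.6 s. The arm is still squeezing the trigger with a 20 N grip. No verdict was reported.

**Pad:** I pinched it against the jaw plate down to 20.6 mm over both, and the next picture showed no gap between them.

**Hold on the box:** In the last picture the box rim is against the trigger-side pad. The far pad is compressed about 2.3 mm, which I estimate as 14 N on the box. That is above the 6 N for snug and far below the 60 N that cracks it. The number comes from pictures, so allow a few newtons either way.

**What disagreed or did not go to plan:**
- **Trigger position:** I expected it to stop short of its end once both pads bore. It did so only on stroke 7, where I estimate 26–30 N on the box. When I tested it with 24 N of grip, it ran on to its stop and the bar sprang back about 2 mm onto the ratchet tooth.
- **Strokes 8 and 9:** Both ended the same way. The job therefore finished with the trigger squeezed at its stop and the ratchet holding, not with the trigger stalled against the box.
- **Clamp drift:** It moved about 4 mm in the direction the jaws point and turned about 1° during pumping. My last measurements did not suggest that it lifted.

**Surroundings:** The last side view I looked at was taken before strokes 8 and 9. It showed the box standing and the lid, canister, hair clip and yellow box where they had been. The scraper was mostly out of frame there.

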